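# Sort the pots back onto their glaze tiles

### The job

First, before touching the pots, slide the green dish under the low plywood shelf from the front until its round bowl is all beneath the board; only the handle may stick out. That frees the cork mat as a parking place: now change the three pots around so that each stands upright in the middle of the tile of its own colour (terracotta bottle, white beaker, blue jar). Leave the red toadstool where it stands and knock nothing over.

Things in the scene. Friction and masses are not known exactly. Their poses are not given: they have to be found in the camera images.
- dish: open green dish, bowl 64 mm across at the rim (foot 52), 40 mm tall, wall 4 mm, 0.15 kg, with one stub handle: a bar 16 mm wide (y), 14 thick, along -x to 85 mm from the origin, at 20 to 34 mm above the underside; grip it across the 16 mm about 68 mm from the origin. Origin: centre of the bowl's underside, z up. Starts on the cork mat, handle roughly towards the robot.
- ware_shelf: low fixed plywood board on two end walls, 260 mm wide (y), 160 deep (x), open at the front; underside 54 mm and top 66 mm above the table, 228 mm between the walls. Origin: middle of the front edge, at table height; x points inwards under the board, away from the robot, z up. Three small pots up to 60 mm tall are fixed on top, over 100 mm behind the front edge.
- cork_mat: round cork mat, 120 mm across, 6 mm thick, fixed flat on the table. Origin: centre of its underside, z up. Carries the dish at the start; once that has gone it is a free parking place.
- bottle: terracotta bottle with two thin white bands, 106 mm tall, belly 62 mm across at heights 20 to 40 mm, narrowing to a neck 26 to 28 mm across from 66 mm up to 98 mm, lip 32 mm across; about 0.25 kg. Round about its z axis (up). Origin: centre of its underside. Starts on a tile of another colour.
- beaker: plain white open beaker, 85 mm tall, 60 mm across, wall 4 mm, about 0.22 kg. Round about its z axis (up). Origin: centre of its underside. Starts on a tile of another colour.
- jar: blue closed jar, 62 mm across from 12 to 60 mm up, domed shoulder and a knob 22 mm across from 70 mm to its top at 84 mm; about 0.28 kg. Round about its z axis (up). Origin: centre of its underside. Starts on a tile of another colour.
- tile_terracotta: red-brown terracotta square glazed tile, 100 x 100 x 6 mm, fixed flat on the table. Origin: centre of its underside (top face at z = 6 mm); x and y along its edges, z up. Destination of the terracotta bottle.
- tile_white: white square glazed tile, 100 x 100 x 6 mm, fixed flat on the table. Origin: centre of its underside (top face at z = 6 mm); x and y along its edges, z up. Destination of the white beaker.
- tile_blue: blue square glazed tile, 100 x 100 x 6 mm, fixed flat on the table. Origin: centre of its underside (top face at z = 6 mm); x and y along its edges, z up. Destination of the blue jar.
- mushroom: fragile loose toadstool figurine, white stem, red cap with white dots, 52 mm tall, 48 mm across. Origin: centre of its underside. Not to be moved.
Mind the look-alikes: they are no part of the job. What is meant by the dish is not yellow, and is the smaller of those in its own colour.

How it is judged:
By the outcome, as a careful person would: the job done as asked, in the order asked, and still so for the second after the job is handed in, with the robot touching nothing.
It also fails if it takes over 115 s, if anything falls off the work surface, if the arm or the gripper's body presses on something with over 40 N, if the wrist force passes 120 N, or if a joint passes its speed limit or range.

### The arm

A 6-joint arm with a two-finger parallel gripper is mounted at the origin on the work surface. World frame = base frame: x ahead of the robot, y to its left, z up, the work surface at z = 0. Lengths are in mm, angles in rad, forces in N, time in s.
With the tool pointing down it reaches from about 350 to 975 mm from the base axis. Payload 7.1 kg.
Tool frame: the origin (TCP) lies midway between the tips of the shut fingers; the grasp point (between the pads) lies 19 mm behind it (ctrl.grip_depth is the distance from the TCP to the grasp point, in mm); z points along the fingers, y is the line along which they close (so a half turn about z gives the same grasp; the last joint's range is limited). The gripper opens to 88 mm and grips with 3 to 60 N. Pads are 20 mm wide; open, the fingers measure 115 mm over their backs; the gripper's body (75 mm by 178 mm) begins 61 mm behind the grasp point.
Start: joints at [1.207, 0.423, 1.63, -0, 1.089, -0.019], TCP at [211.223, 588.209, 222.675] pointing down, gripper open.
Joint ranges: [-3, 3], [-0.9, 2.11], [0.09, 2.58], [-1.31, 4.45], [0.11, 2.69], [-2.54, 2.54]. Speed limits (rad/s): [2.39, 2.39, 3.01, 3.14, 3.14, 3.14].

### API

Orientations are given as a rotation vector (axis times angle).
In Python, from workcell import get_obs, vision, ctrl gives the robot as it stands.
- The arm moves only by the tool step_arm, never from a script. Its argument "plan" is a list of rows, each a list of 7 numbers: the opening, from -1 (shut) to 1 (fully open), then the shift along the tool's x, y, z as a fraction of full scale, then the turn, a rotation vector about the tool's x, y, z as a fraction of full scale. In form: [[fingers, dx, dy, dz, wx, wy, wz], ...]. A call has 1 to 20 rows; each row shifts and turns the commanded pose from where the row before left it, along the tool's axes as they then stand; what a row does not reach is not made up. Full scale, the value 1, is 50 mm for a shift and 0.12 rad for a turn. A row lasts 1/8 s, in which the tool goes at most 62.5 mm and 10.7 degrees, less where a joint would pass 70% of its speed; a pose out of reach is approached as far as the arm can. A call with a number of a shift or a turn outside -1 to 1 is refused whole. A call with a gripper value outside its range is refused whole. The fingers move at their own pace and stop on an object; the grip force is fixed at half the most. Time passes only in rows, so rows that do not move let the fingers close. It gives the time, the measured TCP pose, the force, the opening and the grip force at its end, in the units of the state.
- get_obs(): the state, without advancing time (a new reading comes with each control period).
- vision.get_image(name): name is "scene" or "top" or "wrist"; returns a dict with "pixels" (384x512x3 uint8, red, green, blue), "depth" (384x512 float32, mm along the optical axis (not along the pixel's ray), 0 where there is no reading), "fx", "fy", "cx", "cy" (pixels), "k1" (the pictures are not rectified: a ray, as slopes to the right and down, at radius r is drawn at 1 + k1 r^2 times it, then the intrinsics apply), "T" (4x4, takes a point from camera to world coordinates); the wrist camera has in their place "T_tool_cam" (4x4, takes a point from camera to tool coordinates, whose origin is the TCP and whose axes are the flange's). Camera axes: x right, y down, z forward; pixel columns grow to the right and rows downward; lengths in mm; the calibration is good to about 2 mm. A picture is of the moment at which its call begins: read the wrist's pose just before it.
- ctrl.close_job(): hands the job in; it is judged then, once.
The state is a dict: "t": time; "qpos": joint angles; "qvel": joint speeds; "joint_torque": joint torques, N m; "ee_pos": TCP position; "orientation": TCP orientation; "ft_force": force on the tool from outside, world axes, zero at the start; "moment": the same for the moment, N m; "width": finger opening in mm; "grasp_force": force on a finger pad.
Only numpy, scipy, OpenCV 4.12 (cv2) and the standard library are available. Lean on these libraries where they do the work, as an engineer would, in place of code of your own. Each camera call takes 0.05 s, during which the arm holds its last target. There are 200 camera calls.

## Working session

There is one attempt and no reset: what is moved stays moved. The work goes in short steps, Python scripts to look and compute and a tool call to move; the robot and the scene stay as the last step left them, time stands still between calls to the robot, and variables do not carry over. Pictures are saved under pics/ and viewed, at most 14 in all, crops included, and the job is handed in when it is done.

Besides the shell and the picture viewer there is one more tool, called after ">>>" in YAML: its name, and indented under it one key for each argument. step_arm: Moves the arm, as the interface text tells. Its arguments: {"type":"object","properties":{"plan":{"type":"array","items":{"type":"array","items":{"type":"number","minimum":-1,"maximum":1}}}},"required":["plan"]}

```bash
mkdir -p pics; cat > h.py <<'E'
import numpy as np, cv2
from scipy.spatial.transform import Rotation as R
from workcell import get_obs, vision, ctrl
def cloud(im, T=None):
    d=im["depth"]; h,w=d.shape
    v,u=np.mgrid[0:h,0:w]
    xd=(u-im["cx"])/im["fx"]; yd=(v-im["cy"])/im["fy"]
    x,y=xd.copy(),yd.copy()
    for _ in range(10):
        f=1+im["k1"]*(x*x+y*y); x=xd/f; y=yd/f
    T=im["T"] if T is None else T
    P=np.stack([x*d,y*d,d],-1)@T[:3,:3].T+T[:3,3]
    P[d<=0]=np.nan
    return P
def save(im,n): cv2.imwrite(n,cv2.cvtColor(cv2.resize(im["pixels"],(800,600),interpolation=cv2.INTER_CUBIC),cv2.COLOR_RGB2BGR))
def wristT(o,im):
    T=np.eye(4);T[:3,:3]=R.from_rotvec(o["orientation"]).as_matrix();T[:3,3]=o["ee_pos"]
    return T@im["T_tool_cam"]
E
python3 - <<'E'
from h import *
o=get_obs();print({k:np.round(v,3) for k,v in o.items()})
print(R.from_rotvec(o["orientation"]).as_matrix().round(3))
for n in("top","scene"):
    im=vision.get_image(n);save(im,f"pics/{n}0.png");np.save(f"{n}0.npy",cloud(im));np.save(f"{n}0c.npy",im["pixels"])
    print(n,im["T"].round(3),im["fx"],im["k1"])
E
```

```text
{'t': np.float64(0.0), 'qpos': array([ 1.207,  0.424,  1.631,  0.   ,  1.089, -0.019]), 'qvel': array([-0.001, -0.001,  0.001, -0.001,  0.   ,  0.001]), 'joint_torque': array([-1.0000e-03, -5.4463e+01, -2.7366e+01,  6.4000e-02,  2.3000e-02,
       -0.0000e+00]), 'ee_pos': array([211.009, 587.706, 221.912]), 'orientation': array([-5.390e-01, -3.095e+00,  2.000e-03]), 'ft_force': array([-0.454,  0.341,  0.134]), 'moment': array([ 0.003,  0.012, -0.011]), 'grasp_force': np.float64(0.0), 'width': np.float64(87.856)}
[[-0.941  0.338 -0.001]
 [ 0.338  0.941 -0.001]
 [ 0.    -0.002 -1.   ]]
top [[ 6.00000e-03 -9.98000e-01  5.50000e-02  3.89403e+02]
 [-1.00000e+00 -6.00000e-03 -1.00000e-03 -7.14430e+01]
 [ 1.00000e-03 -5.50000e-02 -9.98000e-01  1.16838e+03]
 [ 0.00000e+00  0.00000e+00  0.00000e+00  1.00000e+00]] 399.9990989361134 -0.11353525908224693
scene [[-5.97000e-01  6.79000e-01 -4.27000e-01  8.00987e+02]
 [ 8.02000e-01  4.99000e-01 -3.28000e-01  1.76467e+02]
 [-1.00000e-02 -5.38000e-01 -8.43000e-01  6.86634e+02]
 [ 0.00000e+00  0.00000e+00  0.00000e+00  1.00000e+00]] 346.88467371740666 -0.10379865723012088
```

View pics/top0.png

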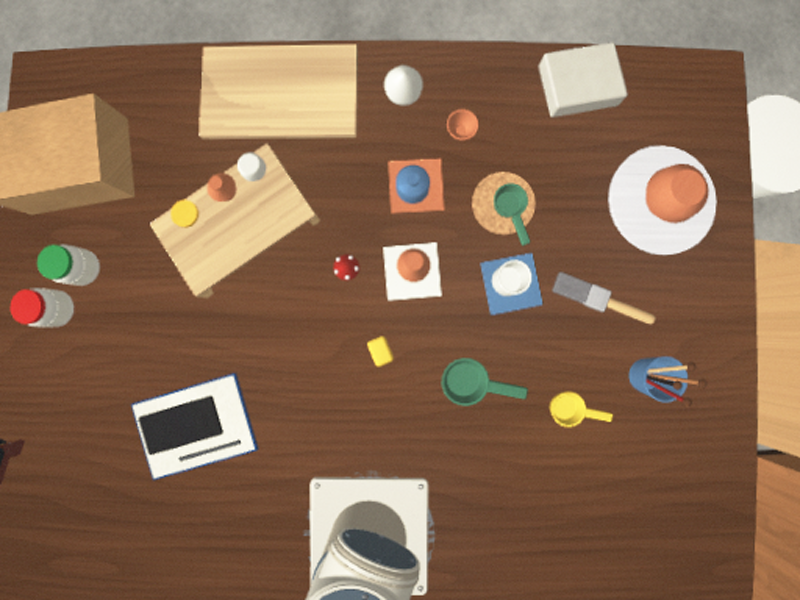

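View pics/scene0.png

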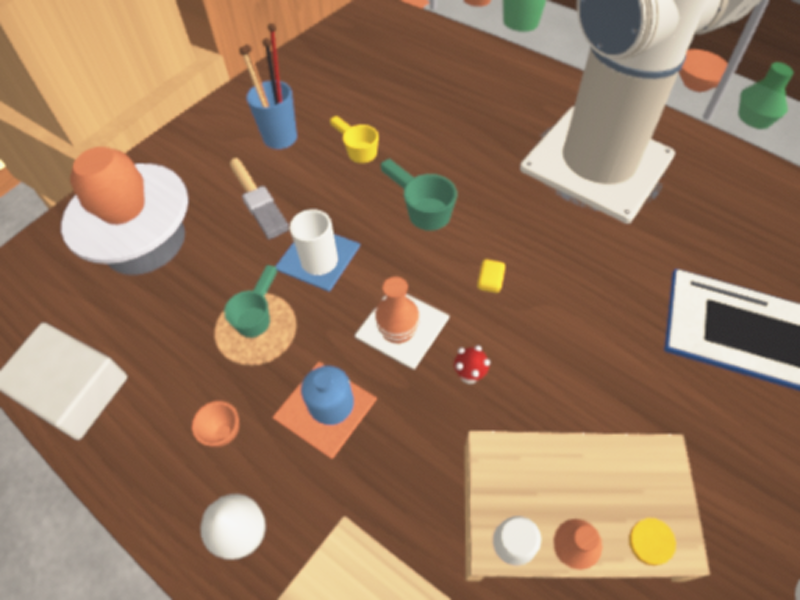

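Top view (800x600): the small green dish is on the cork mat at (510,200), handle towards (523,240). The shelf is at (235,215), its front edge running (205,293)–(315,215). The jar is on the terracotta tile (412,183), the bottle on the white tile (412,268) and the beaker on the blue tile (511,278). The mushroom is at (345,266).

```bash
python3 - <<'E'
from h import *
P=np.load("top0.npy");C=np.load("top0c.npy");S=np.load("scene0.npy");SC=np.load("scene0c.npy")
def at(u,v): return P[int(v*.64),int(u*.64)]
allP=np.vstack([P.reshape(-1,3),S.reshape(-1,3)]);allP=allP[~np.isnan(allP[:,0])]
src=np.r_[np.zeros((~np.isnan(P[...,0])).sum()),np.ones((~np.isnan(S[...,0])).sum())]
col=np.vstack([C.reshape(-1,3)[~np.isnan(P.reshape(-1,3)[:,0])],SC.reshape(-1,3)[~np.isnan(S.reshape(-1,3)[:,0])]]).astype(int)
def mec(n,u,v,zl,zh,r=60):
    c=at(u,v)
    for s in(0,1):
        m=(src==s)&(np.hypot(*(allP[:,:2]-c[:2]).T)<r)&(allP[:,2]>zl)&(allP[:,2]<zh)
        p=allP[m]
        if len(p)<3: print(n,s,len(p));continue
        (a,b),rr=cv2.minEnclosingCircle(p[:,:2].astype(np.float32)); print(n,s,len(p),"c",round(a,1),round(b,1),"r",round(rr,1),"z",p[:,2].min().round(),p[:,2].max().round())
mec("jar body",412,183,35,66); mec("jar knob",412,183,78,95,40)
mec("bottle belly",412,268,25,46); mec("bottle neck",412,268,80,120,40)
mec("beaker",511,278,80,95); mec("beakerall",511,278,30,95)
mec("mush",345,266,15,60,40)
mec("dish",508,202,30,52,45)
def rect(n,u,v,f,zl,zh,r=85):
    c=at(u,v)
    for s in(0,1):
        m=(src==s)&(np.hypot(*(allP[:,:2]-c[:2]).T)<r)&(allP[:,2]>zl)&(allP[:,2]<zh)&f(col)
        p=allP[m]
        if len(p)<5: print(n,s,len(p));continue
        (a,b),wh,an=cv2.minAreaRect(p[:,:2].astype(np.float32)); print(n,s,len(p),"c",round(a,1),round(b,1),"wh",np.round(wh),"an",round(an,1),"z",np.median(p[:,2]).round(1))
rect("tT",395,183,lambda c:(c[:,0]>150)&(c[:,2]<120),-3,14)
rect("tW",395,290,lambda c:(c.min(1)>165),-3,14)
rect("tB",490,300,lambda c:(c[:,2]>c[:,0]+40),-3,14)
rect("cork",482,210,lambda c:(c[:,0]>150)&(c[:,2]<140),1,14)
rect("shelf",235,235,lambda c:c[:,0]>120,58,74,200)
# dish handle & shelf front edge
g=lambda c:(c[:,1]>c[:,0]+20)
c=at(510,202)
for s in(0,1):
    m=(src==s)&(np.hypot(*(allP[:,:2]-c[:2]).T)<120)&(allP[:,2]>28)&(allP[:,2]<52)&g(col)
    p=allP[m][:,:2]; print("dish green",s,len(p)); 
    h=p[np.hypot(*(p-c[:2]).T)>45]; print("handle mean",h.mean(0).round(1),"far",h[np.argmax(np.hypot(*(h-c[:2]).T))].round(1))
for q in((150,222),(268,145),(314,214),(205,292),(225,277),(295,229)): print(q,at(*q).round(1))
E
```

```text
jar body 0 56 c 648.2 -78.3 r 31.3 z 36.0 66.0
jar body 1 209 c 649.7 -77.9 r 31.1 z 35.0 66.0
jar knob 0 62 c 645.8 -78.4 r 18.2 z 78.0 93.0
jar knob 1 120 c 649.5 -77.3 r 11.5 z 78.0 92.0
bottle belly 0 30 c 502.2 -80.4 r 31.2 z 28.0 46.0
bottle belly 1 144 c 501.9 -78.9 r 31.4 z 26.0 46.0
bottle neck 0 111 c 502.7 -80.9 r 15.8 z 82.0 119.0
bottle neck 1 247 c 501.6 -78.9 r 16.2 z 81.0 114.0
beaker 0 120 c 478.0 -256.3 r 30.1 z 81.0 95.0
beaker 1 259 c 476.8 -255.2 r 31.3 z 80.0 93.0
beakerall 0 245 c 494.4 -264.4 r 47.9 z 30.0 95.0
beakerall 1 822 c 476.7 -254.9 r 31.4 z 30.0 93.0
mush 0 216 c 498.9 42.4 r 23.5 z 27.0 54.0
mush 1 381 c 498.7 43.2 r 23.7 z 28.0 53.0
dish 0 175 c 616.5 -260.9 r 36.7 z 30.0 51.0
dish 1 350 c 616.3 -257.6 r 37.4 z 30.0 48.0
tT 0 561 c 656.3 -81.1 wh [102.  94.] an 2.2 z 5.3
tT 1 1120 c 654.9 -81.8 wh [105.  96.] an 2.8 z 5.5
tW 0 647 c 493.5 -78.6 wh [101.  99.] an 5.4 z 5.6
tW 1 735 c 490.1 -66.7 wh [105.  80.] an 4.1 z 5.3
tB 0 483 c 470.6 -259.5 wh [97. 88.] an 11.3 z 5.9
tB 1 414 c 469.8 -254.4 wh [99. 82.] an 11.1 z 5.6
cork 0 700 c 611.7 -210.1 wh [120. 159.] an 17.5 z 5.5
cork 1 1104 c 628.6 -206.4 wh [154. 120.] an 83.0 z 5.6
shelf 0 4399 c 580.4 247.1 wh [163. 262.] an 34.0 z 65.2
shelf 1 11026 c 581.4 248.6 wh [161. 261.] an 34.5 z 65.4
dish green 0 236
handle mean [ 561.1 -279.8] far [ 541.3 -283.4]
dish green 1 446
handle mean [ 561.4 -277.6] far [ 540.8 -281.9]
(150, 222) [575.  396.   66.8]
(268, 145) [717.5 183.5  67.3]
(314, 214) [591.7  98.7  64.9]
(205, 292) [451.5 295.6  50.8]
(225, 277) [481. 273.   2.]
(295, 229) [563.1 131.4  67.2]
```

>>> step_arm:
  plan:
    - [1, -0.65, -0.735, 0, 0, 0, 0]
    - [1, -0.65, -0.735, 0, 0, 0, 0]
    - [1, -0.65, -0.735, 0, 0, 0, 0]
    - [1, -0.65, -0.735, 0, 0, 0, 0]
    - [1, -0.65, -0.735, 0, 0, 0, 0]
    - [1, -0.65, -0.735, 0, 0, 0, 0]
    - [1, -0.65, -0.735, 0, 0, 0, 0]
    - [1, -0.65, -0.735, 0, 0, 0, 0]
    - [1, -0.65, -0.735, 0, 0, 0, 0]
    - [1, -0.65, -0.735, 0, 0, 0, 0]
    - [1, -0.65, -0.735, 0, 0, 0, 0]
    - [1, -0.65, -0.735, 0, 0, 0, 0]
    - [1, -0.65, -0.735, 0, 0, 0, 0]
    - [1, -0.65, -0.735, 0, 0, 0, 0]
    - [1, -0.65, -0.735, 0, 0, 0, 0]
    - [1, -0.65, -0.735, 0, 0, 0, 0]
    - [1, -0.65, -0.735, 0, 0, 0, 0]
    - [1, -0.65, -0.735, 0, 0, 0, 0]
    - [1, 0, 0, 0, 0, 0, 0]

```text
t: 2.48
ee_pos: [538.9, -234.8, 222.2]
orientation: [0.544, 3.094, -0.001]
ft_force: [-0.5, 1.4, -0.2]
width: 88.0
grasp_force: 0.0
```

>>> step_arm:
  plan:
    - [1, 0, 0, 0, 0, 0, 1]
    - [1, 0, 0, 0, 0, 0, 1]
    - [1, 0, 0, 0, 0, 0, 1]
    - [1, 0, 0, 0, 0, 0, 1]
    - [1, 0, 0, 0, 0, 0, 1]
    - [1, 0, 0, 0, 0, 0, 1]
    - [1, 0, 0, 0, 0, 0, 1]
    - [1, 0, 0, 0, 0, 0, 1]
    - [1, 0, 0, 0, 0, 0, 1]
    - [1, 0, 0, 0, 0, 0, 1]
    - [1, 0, 0, 0, 0, 0, 1]
    - [1, 0, 0, 0, 0, 0, 1]
    - [1, 0, 0, 0, 0, 0, 1]
    - [1, 0, 0, 0, 0, 0, 1]
    - [1, 0, 0, 0, 0, 0, 1]
    - [1, 0, 0, 0, 0, 0, 1]
    - [1, 0, 0, 0, 0, 0, 1]
    - [1, 0, 0, 0, 0, 0, 1]
    - [1, 0, 0, 0, 0, 0, 1]
    - [1, 0, 0, 0, 0, 0, 1]

```text
t: 4.97
ee_pos: [537.5, -230.8, 222.4]
orientation: [-3.08, -0.614, 0.001]
ft_force: [0.1, -0.0, 0.2]
width: 87.9
grasp_force: 0.0
```

>>> step_arm:
  plan:
    - [1, 0, 0, 0, 0, 0, 1]
    - [1, 0, 0, 0, 0, 0, 0]
    - [1, 0, 0, 0, 0, 0, 0]
    - [1, 0, 0, 0, 0, 0, 0]

```text
t: 5.48
ee_pos: [538.1, -231.8, 222.6]
orientation: [-3.111, -0.436, 0.0]
ft_force: [0.3, -0.5, 0.1]
width: 87.6
grasp_force: 0.0
```

```bash
python3 - <<'E'
from h import *
o=get_obs();im=vision.get_image("wrist");T=wristT(o,im)
P=cloud(im,T);save(im,"pics/w1.png");np.save("w1.npy",P);np.save("w1c.npy",im["pixels"])
M=R.from_rotvec(o["orientation"]).as_matrix();print(o["ee_pos"].round(1),M.round(3),np.degrees(np.arctan2(M[1,1],M[0,1])),o["qpos"].round(2))
c=im["pixels"].astype(int);g=(c[...,1]>c[...,0]+20)
p=P[g];p=p[~np.isnan(p[:,0])]
b=p[(p[:,2]>42)&(p[:,2]<52)&(p[:,0]>582)][:,:2]
# rim circle lsq
A=np.c_[2*b,np.ones(len(b))];s=np.linalg.lstsq(A,(b**2).sum(1),rcond=None)[0];print("lsq",s[:2],np.sqrt(s[2]+s[0]**2+s[1]**2),cv2.minEnclosingCircle(b.astype(np.float32)))
h=p[(p[:,2]>30)&(p[:,2]<50)&(p[:,0]<582)]
print(len(h),h.mean(0),cv2.minAreaRect(h[:,:2].astype(np.float32)),cv2.fitLine(h[:,:2].astype(np.float32),2,0,.01,.01).ravel())
E
```

```text
[ 538.1 -231.8  222.6] [[ 0.962  0.275 -0.   ]
 [ 0.275 -0.962  0.   ]
 [-0.    -0.    -1.   ]] -74.05848945855182 [-0.43  0.37  1.72  0.    1.06  0.87]
lsq [ 626.55819966 -187.37992712] 79.01471149098491 ((622.233154296875, -186.7495880126953), 101.1640625)
1817 [ 342.86400097 -230.02152802   40.78722969] ((402.052734375, -263.1336364746094), (130.23898315429688, 344.66619873046875), 68.21422576904297) [ 9.6929407e-01 -2.4590442e-01  3.4286401e+02 -2.3002153e+02]
```

View pics/w1.png

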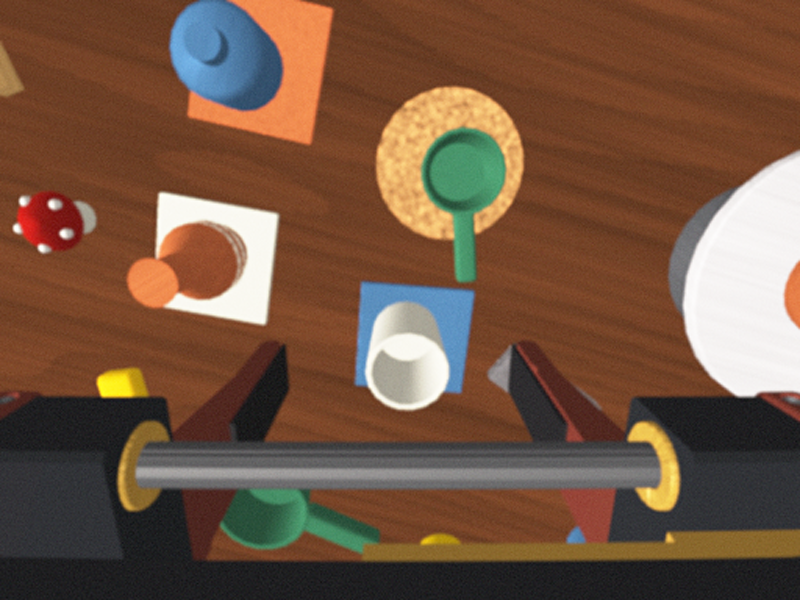

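Wrist view: dish bowl at (463,170), handle end at (466,280), on the cork (450,163). All four corners of the white and blue tiles are visible, and the beaker stands near me.

```bash
python3 - <<'E'
from h import *
P=np.load("w1.npy");c=np.load("w1c.npy").astype(int)
ok=~np.isnan(P[...,0]);v,u=np.mgrid[0:384,0:512];u=u/.64;v=v/.64
def box(a,b,d,e): return ok&(u>a)&(u<d)&(v>b)&(v<e)
g=(c[...,1]>c[...,0]+20)
m=box(400,100,530,300)&g; p=P[m]
rim=p[(p[:,2]>42)&(v[m]<215)][:,:2];print("dish rim mec",cv2.minEnclosingCircle(rim.astype(np.float32)))
h=p[v[m]>222];print("handle",h.mean(0),cv2.minAreaRect(h[:,:2].astype(np.float32)),cv2.fitLine(h[:,:2].astype(np.float32),2,0,.01,.01).ravel())
def rc(n,m):
    p=P[m];p=p[(p[:,2]>1)&(p[:,2]<12)][:,:2].astype(np.float32);print(n,len(p),cv2.minAreaRect(p))
rc("white",box(150,185,285,330)&(c.min(-1)>160))
rc("blue",box(345,275,480,400)&(c[...,2]>c[...,0]+40))
rc("terr",box(180,0,340,150)&(c[...,0]>170)&(c[...,2]<130))
m=box(370,80,530,245)&(c[...,0]>140)&(c[...,2]<160)&(P[...,2]>2)&(P[...,2]<12);print("cork",cv2.minEnclosingCircle(P[m][:,:2].astype(np.float32)))
def mc(n,m,zl,zh):
    p=P[m];p=p[(p[:,2]>zl)&(p[:,2]<zh)];print(n,len(p),cv2.minEnclosingCircle(p[:,:2].astype(np.float32)),p[:,2].max())
mc("beaker rim",box(360,290,455,412),80,100)
mc("bottle lip",box(120,220,250,310),98,120);mc("bottle belly",box(120,220,250,310),20,48)
mc("jar knob",box(165,0,290,112),78,100);mc("jar body",box(165,0,290,112),20,66)
mc("mush",box(10,185,90,255),25,60)
E
```

```text
dish rim mec ((621.8427734375, -257.5605773925781), 31.105154037475586)
handle [ 545.42368402 -274.87843713   24.63638363] ((548.0880126953125, -264.71923828125), (70.456298828125, 62.38986587524414), 16.055009841918945) [ 9.8424858e-01 -1.7679006e-01  5.4542371e+02 -2.7487845e+02]
white 2794 ((493.2626953125, -77.20289611816406), (101.75103759765625, 102.04496002197266), 5.370789527893066)
blue 2148 ((471.27252197265625, -264.6644287109375), (102.06193542480469, 99.82947540283203), 11.143567085266113)
terr 3660 ((657.5709228515625, -85.00601959228516), (100.32865905761719, 100.1968994140625), 2.9296252727508545)
cork ((625.1292724609375, -250.57664489746094), 60.36912155151367)
beaker rim 829 ((477.9790954589844, -255.86439514160156), 30.269649505615234) 92.75207479426098
bottle lip 859 ((501.46258544921875, -80.06262969970703), 16.266672134399414) 113.78150109814243
bottle belly 449 ((503.0462341308594, -81.01697540283203), 31.35765838623047) 47.9284886559646
jar knob 591 ((650.0315551757812, -78.10884857177734), 11.513486862182617) 91.87145623779935
jar body 780 ((650.4990234375, -78.30093383789062), 31.545841217041016) 65.99156480040205
mush 1322 ((499.0059509277344, 41.708045959472656), 24.230865478515625) 53.373681576177205
```

>>> step_arm:
  plan:
    - [1, 0.19, 0.99, 0, 0, 0, 0]
    - [0, 0, 0, 0.8, 0, 0, 0]
    - [0, 0, 0, 0.8, 0, 0, 0]
    - [0, 0, 0, 0.8, 0, 0, 0]
    - [0, 0, 0, 0.8, 0, 0, 0]
    - [0, 0, 0, 0.5, 0, 0, 0]
    - [0, 0, 0, 0.3, 0, 0, 0]
    - [0, 0, 0, 0.09, 0, 0, 0]
    - [0, 0, 0, 0, 0, 0, 0]
    - [0, 0, 0, 0, 0, 0, 0]

```text
t: 6.78
ee_pos: [561.6, -277.5, 19.3]
orientation: [3.11, 0.433, 0.002]
ft_force: [-0.5, 0.0, -0.3]
width: 44.0
grasp_force: 0.0
```

>>> step_arm:
  plan:
    - [-1, 0, 0, 0, 0, 0, 0]
    - [-1, 0, 0, 0, 0, 0, 0]
    - [-1, 0, 0, 0, 0, 0, 0]
    - [-1, 0, 0, 0, 0, 0, 0]
    - [-1, 0, 0, 0, 0, 0, 0]
    - [-1, 0, 0, 0, 0, 0, 0]
    - [-1, 0, 0, 0, 0, 0, 0]
    - [-1, 0, 0, 0, 0, 0, 0]

```text
t: 7.78
ee_pos: [560.8, -277.2, 18.2]
orientation: [3.112, 0.433, -0.0]
ft_force: [-1.5, -0.9, 1.7]
width: 15.8
grasp_force: 29.9
```

>>> step_arm:
  plan:
    - [-1, 0, 0, -0.3, 0, 0, 0]
    - [-1, 0, 0, -0.6, 0, 0, 0]
    - [-1, 0, 0, -0.8, 0, 0, 0]
    - [-1, 0, 0, -0.7, 0, 0, 0]
    - [-1, 0, 0, -0.3, 0, 0, 0]
    - [-1, -0.03, -0.4, 0, 0, 0, 0]
    - [-1, -0.07, -0.9, 0, 0, 0, 0]
    - [-1, -0.07, -0.9, 0, 0, 0, 0]
    - [-1, -0.07, -0.9, 0, 0, 0, 0]
    - [-1, -0.07, -0.9, 0, 0, 0, 0]
    - [-1, -0.07, -0.9, 0, 0, 0, 0]
    - [-1, -0.07, -0.9, 0, 0, 0, 0]
    - [-1, -0.07, -0.9, 0, 0, 0, 0]
    - [-1, -0.07, -0.9, 0, 0, 0, 0]
    - [-1, -0.07, -0.9, 0, 0, 0, 0]
    - [-1, -0.04, -0.5, 0, 0, 0, 0]

```text
t: 9.78
ee_pos: [400.8, 147.7, 151.7]
orientation: [3.111, 0.436, -0.006]
ft_force: [0.9, -0.1, -1.1]
width: 15.8
grasp_force: 29.9
```

>>> step_arm:
  plan:
    - [-1, 0, 0, 0, 0, 0, -0.4]
    - [-1, 0, 0, 0, 0, 0, -0.7]
    - [-1, 0, 0, 0, 0, 0, -0.7]
    - [-1, 0, 0, 0, 0, 0, -0.6]
    - [-1, 0, 0, 0, 0, 0, -0.27]
    - [-1, 0, 0, 0, 0, 0, 0]
    - [-1, 0, 0, 0, 0, 0, 0]

```text
t: 10.65
ee_pos: [403.8, 146.2, 152.9]
orientation: [-3.003, -0.923, 0.001]
ft_force: [0.4, -0.2, -1.0]
width: 15.8
grasp_force: 29.9
```

```bash
python3 - <<'E'
from h import *
o=get_obs();M=R.from_rotvec(o["orientation"]).as_matrix();print(o["ee_pos"].round(1),np.degrees(np.arctan2(M[1,1],M[0,1])),o["width"],M.round(3))
d=np.array([.826,.5635]);e=np.array([-.5635,.826]);F=np.array([514.9,202.8])
q=o["ee_pos"][:2]-F;print("s,l",q@d,q@e)
im=vision.get_image("scene");save(im,"pics/s1.png");P=cloud(im)
im2=vision.get_image("top");P2=cloud(im2);c=im2["pixels"].astype(int)
for P,c in((cloud(im),im["pixels"].astype(int)),(P2,c)):
    m=(c[...,1]>c[...,0]+20)&(P[...,0]>350)&(P[...,1]>80)&(P[...,2]>100);p=P[m]
    print("dish",len(p),p.min(0),p.max(0)); p=p[p[:,2]>p[:,2].max()-8];pp=p[:,:2]-F
    s=pp@d;b=p[s>np.max(s)-60];print("s max",s.max(),cv2.minEnclosingCircle(b[:,:2].astype(np.float32)))
E
```

```text
[403.8 146.2 152.9] -55.823956511427426 15.83669170273983 [[ 0.827  0.562 -0.001]
 [ 0.562 -0.827 -0.   ]
 [-0.001 -0.    -1.   ]]
s,l -123.68998780047143 15.857451527339407
dish 1293 [391.0762096  143.85242668 143.43569456] [488.47300464 213.7272984  182.50759777]
s max -27.717806082979667 ((457.42340087890625, 182.64991760253906), 31.519733428955078)
dish 377 [468.70883769 526.32839013 100.23869021] [527.45795786 589.15838793 114.49303903]
s max 215.64594819208105 ((498.1538391113281, 557.4015502929688), 32.60896301269531)
```

View pics/s1.png

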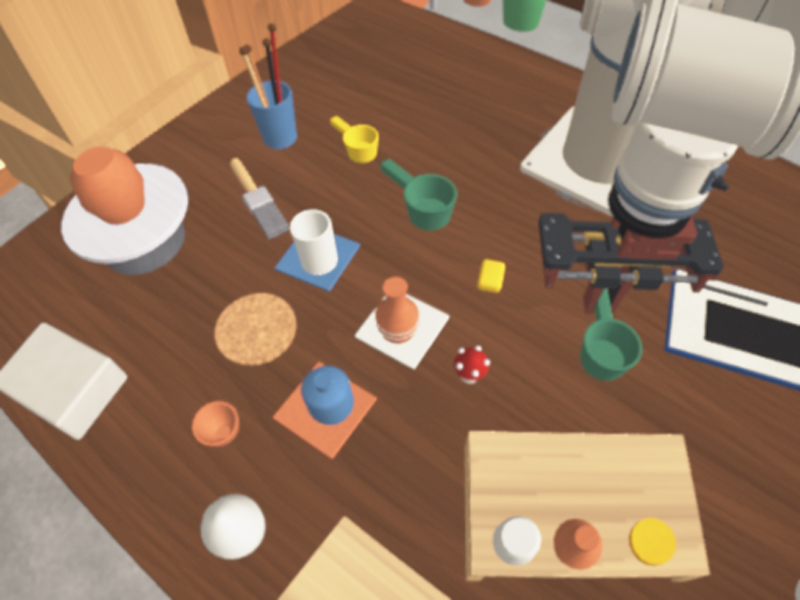

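Scene view: the dish is held level at (610,348) in front of the shelf, and the mushroom at (472,363) and the pots are undisturbed. Next I lower it and slide it in.

>>> step_arm:
  plan:
    - [-1, 0, 0, 0.4, 0, 0, 0]
    - [-1, 0, 0, 0.8, 0, 0, 0]
    - [-1, 0, 0, 0.8, 0, 0, 0]
    - [-1, 0, 0, 0.5, 0, 0, 0]
    - [-1, 0, 0, 0.25, 0, 0, 0]
    - [-1, 0, 0, 0.03, 0, 0, 0]
    - [-1, 0, 0, 0, 0, 0, 0]
    - [-1, 0.2, 0, 0, 0, 0, 0]
    - [-1, 0.3, 0, 0, 0, 0, 0]
    - [-1, 0.3, 0, 0, 0, 0, 0]
    - [-1, 0.3, 0, 0, 0, 0, 0]
    - [-1, 0.3, 0, 0, 0, 0, 0]
    - [-1, 0.3, 0, 0, 0, 0, 0]
    - [-1, 0.3, 0, 0, 0, 0, 0]
    - [-1, 0.1, 0, 0, 0, 0, 0]
    - [-1, 0, 0, 0.02, 0, 0, 0]
    - [-1, 0, 0, 0, 0, 0, 0]

```text
t: 12.88
ee_pos: [490.3, 204.8, 12.9]
orientation: [3.002, 0.924, -0.002]
ft_force: [-0.3, -0.5, -1.9]
width: 16.0
grasp_force: 29.9
```

>>> step_arm:
  plan:
    - [-1, 0, 0, 0.01, 0, 0, 0]
    - [0, 0, 0, 0, 0, 0, 0]
    - [0, 0, 0, 0, 0, 0, 0]
    - [0, 0, 0, 0, 0, 0, 0]
    - [0, 0, 0, 0, 0, 0, 0]
    - [0, -0.3, 0, 0, 0, 0, 0]
    - [0, -0.7, 0, 0, 0, 0, 0]
    - [0, -0.7, 0, -0.3, 0, 0, 0]
    - [0, 0, 0, -0.9, 0, 0, 0]
    - [0, 0, 0, -1, 0, 0, 0]
    - [0, 0, 0, -1, 0, 0, 0]
    - [0, 0, 0, -1, 0, 0, 0]
    - [0, 0, 0, 0, 0, 0, 0]

```text
t: 14.5
ee_pos: [422.1, 157.7, 225.9]
orientation: [-3.002, -0.924, -0.011]
ft_force: [0.1, -0.4, -1.1]
width: 43.8
grasp_force: 0.0
```

```bash
python3 - <<'E'
from h import *
o=get_obs();print(o["ee_pos"].round(1),o["width"])
d=np.array([.826,.5635]);e=np.array([-.5635,.826]);F=np.array([514.9,202.8])
im=vision.get_image("top");c=im["pixels"].astype(int);P=cloud(im)
im2=vision.get_image("wrist");save(im2,"pics/w2.png")
for P,c in((P,c),(cloud(im2,wristT(o,im2)),im2["pixels"].astype(int))):
    m=(c[...,1]>c[...,0]+20)&(P[...,0]>400)&(P[...,1]>100)&(P[...,1]<300)&(P[...,2]<60);p=P[m];q=p[:,:2]-F
    s=q@d;l=q@e
    if len(p): print(len(p),"s",s.min(),s.max(),"l",l.min(),l.max(),"z",p[:,2].min(),p[:,2].max(), "wide s",s[abs(l-np.median(l))>12][:5])
    b=(c[...,0]>140)&(c[...,2]<c[...,0]-20)&(P[...,2]>61)&(P[...,2]<70)&(P[...,0]>400)&(P[...,1]>80)&(P[...,1]<330);q=P[b][:,:2]-F;s=q@d;l=q@e
    for lo in(-90,-40,0,40,90):
        k=abs(l-lo)<15
        if k.any(): print("edge",lo,np.percentile(s[k],1).round(1))
E
```

```text
[422.1 157.7 225.9] 43.82531730692788
16 s -5.437273183989002 2.8278973564478065 l 9.413828168867962 21.682302984749906 z 28.974274408078145 59.74840635747455 wide s []
edge -90 0.7
edge -40 -0.3
edge 0 -0.1
edge 40 64.6
edge 90 69.7
473 s -36.31179528347221 4.589718502836874 l 8.050760996341323 22.488420775548946 z 32.53727375934824 38.54589444530683 wide s []
edge -90 3.7
edge -40 3.4
edge 0 3.0
edge 40 2.8
edge 90 2.8
```

View pics/w2.png

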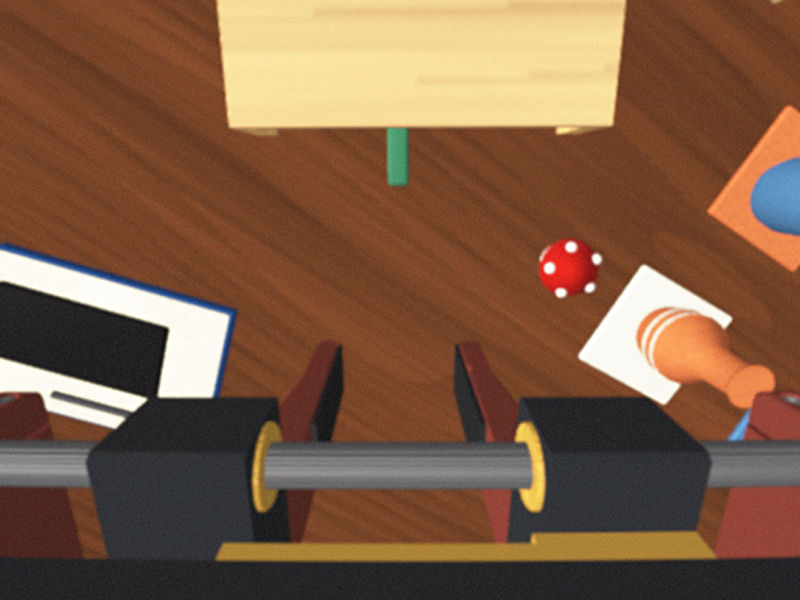

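Wrist view: only the handle (397,127–185) sticks out from the board's front edge; the bowl is fully beneath it. Now the beaker.

>>> step_arm:
  plan:
    - [1, 0, 0, 0, 0, 0, 0.9]
    - [1, 0, 0, 0, 0, 0, 1]
    - [1, 0, 0, 0, 0, 0, 1]
    - [1, 0, 0, 0, 0, 0, 1]
    - [1, 0, 0, 0, 0, 0, 1]
    - [1, 0, 0, 0, 0, 0, 0.08]
    - [1, 0, 0, 0, 0, 0, 0]

```text
t: 15.48
ee_pos: [420.0, 157.1, 221.5]
orientation: [3.141, 0.003, -0.003]
ft_force: [-0.8, -0.1, -0.3]
width: 87.3
grasp_force: 0.0
```

>>> step_arm:
  plan:
    - [1, 0.12, 0.92, 0, 0, 0, 0]
    - [1, 0.12, 0.92, 0, 0, 0, 0]
    - [1, 0.12, 0.92, 0, 0, 0, 0]
    - [1, 0.12, 0.92, 0, 0, 0, 0]
    - [1, 0.12, 0.92, 0, 0, 0, 0]
    - [1, 0.12, 0.92, 0, 0, 0, 0]
    - [1, 0.12, 0.92, 0, 0, 0, 0]
    - [1, 0.12, 0.92, 0, 0, 0, 0]
    - [1, 0.12, 0.92, 0, 0, 0, 0]
    - [1, 0, 0, 0, 0, 0, 0]
    - [1, 0, 0, 0, 0, 0, 0]
    - [1, 0, 0, 0, 0, 0, 0]

```text
t: 16.98
ee_pos: [474.2, -255.3, 222.4]
orientation: [-3.141, -0.002, 0.001]
ft_force: [0.4, -0.7, -0.3]
width: 88.0
grasp_force: 0.0
```

```bash
cat > st.py <<'E'
from h import *
o=get_obs();M=R.from_rotvec(o["orientation"]).as_matrix();print(o["ee_pos"].round(1),"psi",np.degrees(np.arctan2(M[1,1],M[0,1])).round(2),M[2].round(3),round(float(o["width"]),1))
E
python3 st.py
```

```text
[ 474.2 -255.3  222.4] psi -89.93 [-0.001 -0.001 -1.   ] 88.0
```

>>> step_arm:
  plan:
    - [1, 0.07, 0.01, 0, 0, 0, 0]
    - [1, 0, 0, 0.6, 0, 0, 0]
    - [1, 0, 0, 0.9, 0, 0, 0]
    - [1, 0, 0, 0.9, 0, 0, 0]
    - [1, 0, 0, 0.7, 0, 0, 0]
    - [1, 0, 0, 0.41, 0, 0, 0]
    - [1, 0, 0, 0, 0, 0, 0]
    - [1, 0, 0, 0, 0, 0, 0]
    - [-1, 0, 0, 0, 0, 0, 0]
    - [-1, 0, 0, 0, 0, 0, 0]
    - [-1, 0, 0, 0, 0, 0, 0]
    - [-1, 0, 0, 0, 0, 0, 0]
    - [-1, 0, 0, 0, 0, 0, 0]
    - [-1, 0, 0, 0, 0, 0, 0]

```text
t: 18.73
ee_pos: [478.3, -257.1, 47.6]
orientation: [3.141, -0.001, 0.001]
ft_force: [-0.1, 2.4, 6.3]
width: 60.1
grasp_force: 30.0
```

>>> step_arm:
  plan:
    - [-1, 0, 0, -0.2, 0, 0, 0]
    - [-1, 0, 0, -0.5, 0, 0, 0]
    - [-1, 0, 0, -0.5, 0, 0, 0]
    - [-1, 0.3, -0.01, 0, 0, 0, 0]
    - [-1, 0.65, -0.02, 0, 0, 0, 0]
    - [-1, 0.7, -0.02, 0, 0, 0, 0]
    - [-1, 0.7, -0.02, 0, 0, 0, 0]
    - [-1, 0.4, -0.02, 0, 0, 0, 0]
    - [-1, 0.2, -0.01, 0, 0, 0, 0]
    - [-1, 0, 0, 0, 0, 0, 0]
    - [-1, 0, 0, 0.4, 0, 0, 0]
    - [-1, 0, 0, 0.5, 0, 0, 0]
    - [-1, 0, 0, 0.22, 0, 0, 0]
    - [-1, 0, 0, 0.05, 0, 0, 0]
    - [-1, 0, 0, 0, 0, 0, 0]
    - [-1, 0, 0, 0, 0, 0, 0]

```text
t: 20.72
ee_pos: [626.1, -252.4, 49.4]
orientation: [3.141, -0.001, 0.002]
ft_force: [0.5, -0.0, -2.3]
width: 60.1
grasp_force: 30.0
```

>>> step_arm:
  plan:
    - [-1, 0, 0, 0.03, 0, 0, 0]
    - [-1, 0, 0, 0, 0, 0, 0]
    - [0.5, 0, 0, 0, 0, 0, 0]
    - [1, 0, 0, 0, 0, 0, 0]
    - [1, 0, 0, 0, 0, 0, 0]
    - [1, 0, 0, 0, 0, 0, 0]
    - [1, 0, 0, -0.4, 0, 0, 0]
    - [1, 0, 0, -0.9, 0, 0, 0]
    - [1, 0, 0, -0.9, 0, 0, 0]
    - [1, 0, 0, -0.8, 0, 0, 0]
    - [1, 0, 0, -0.4, 0, 0, 0]
    - [1, 0.1, -0.9, 0, 0, 0, 0]
    - [1, 0.12, -0.9, 0, 0, 0, 0]
    - [1, 0.12, -0.9, 0, 0, 0, 0]
    - [1, 0.12, -0.8, 0, 0, 0, 0]
    - [1, 0, 0, 0, 0, 0, 0]
    - [1, 0, 0, 0, 0, 0, 0]

```text
t: 22.85
ee_pos: [648.4, -77.5, 217.0]
orientation: [3.141, 0.0, -0.001]
ft_force: [0.4, -0.5, -0.6]
width: 87.8
grasp_force: 0.0
```

```bash
python3 st.py
```

```text
[648.4 -77.5 217. ] psi -90.0 [-0.001  0.    -1.   ] 87.8
```

>>> step_arm:
  plan:
    - [1, 0.03, 0.01, 0, 0, 0, 0]
    - [1, 0, 0, 0.6, 0, 0, 0]
    - [1, 0, 0, 0.9, 0, 0, 0]
    - [1, 0, 0, 0.9, 0, 0, 0]
    - [1, 0, 0, 0.8, 0, 0, 0]
    - [1, 0, 0, 0.5, 0, 0, 0]
    - [1, 0, 0, 0, 0, 0, 0]
    - [1, 0, 0, 0, 0, 0, 0]
    - [-1, 0, 0, 0, 0, 0, 0]
    - [-1, 0, 0, 0, 0, 0, 0]
    - [-1, 0, 0, 0, 0, 0, 0]
    - [-1, 0, 0, 0, 0, 0, 0]
    - [-1, 0, 0, 0, 0, 0, 0]
    - [-1, 0, 0, 0, 0, 0, 0]

```text
t: 24.6
ee_pos: [650.6, -77.7, 32.9]
orientation: [3.141, -0.001, 0.001]
ft_force: [-0.3, -0.3, 6.5]
width: 61.4
grasp_force: 30.0
```

>>> step_arm:
  plan:
    - [-1, 0, 0, -0.3, 0, 0, 0]
    - [-1, 0, 0, -0.7, 0, 0, 0]
    - [-1, 0, 0, -0.7, 0, 0, 0]
    - [-1, 0, 0, -0.3, 0, 0, 0]
    - [-1, -0.3, 0.31, 0, 0, 0, 0]
    - [-1, -0.6, 0.63, 0, 0, 0, 0]
    - [-1, -0.6, 0.63, 0, 0, 0, 0]
    - [-1, -0.6, 0.63, 0, 0, 0, 0]
    - [-1, -0.6, 0.63, 0, 0, 0, 0]
    - [-1, -0.55, 0.57, 0, 0, 0, 0]
    - [-1, -0.32, 0.33, 0, 0, 0, 0]
    - [-1, 0, 0, 0, 0, 0, 0]
    - [-1, 0, 0, 0.5, 0, 0, 0]
    - [-1, 0, 0, 0.8, 0, 0, 0]
    - [-1, 0, 0, 0.5, 0, 0, 0]
    - [-1, 0, 0, 0.17, 0, 0, 0]
    - [-1, 0, 0, 0, 0, 0, 0]
    - [-1, 0, 0, 0, 0, 0, 0]

```text
t: 26.85
ee_pos: [471.9, -264.0, 34.0]
orientation: [3.141, -0.0, 0.001]
ft_force: [0.1, -0.7, -2.3]
width: 61.3
grasp_force: 30.0
```

```bash
python3 st.py
```

```text
[ 471.9 -264.    34. ] psi -90.0 [ 0.001  0.    -1.   ] 61.3
```

>>> step_arm:
  plan:
    - [-1, 0, -0.005, 0.02, 0, 0, 0]
    - [-1, 0, 0, 0, 0, 0, 0]
    - [0.5, 0, 0, 0, 0, 0, 0]
    - [1, 0, 0, 0, 0, 0, 0]
    - [1, 0, 0, 0, 0, 0, 0]
    - [1, 0, 0, 0, 0, 0, 0]
    - [1, 0, 0, -0.4, 0, 0, 0]
    - [1, 0, 0, -0.9, 0, 0, 0]
    - [1, 0, 0, -0.9, 0, 0, 0]
    - [1, 0, 0, -0.9, 0, 0, 0]
    - [1, 0, 0, -0.6, 0, 0, 0]
    - [1, 0.14, -0.9, 0, 0, 0, 0]
    - [1, 0.15, -0.9, 0, 0, 0, 0]
    - [1, 0.15, -0.9, 0, 0, 0, 0]
    - [1, 0.15, -0.98, 0, 0, 0, 0]
    - [1, 0, 0, 0, 0, 0, 0]
    - [1, 0, 0, 0, 0, 0, 0]

```text
t: 28.98
ee_pos: [501.1, -80.0, 217.7]
orientation: [3.141, 0.001, -0.0]
ft_force: [-0.4, 0.1, 0.3]
width: 87.4
grasp_force: 0.0
```

```bash
python3 st.py
```

```text
[501.1 -80.  217.7] psi -89.97 [-0.  0. -1.] 87.4
```

>>> step_arm:
  plan:
    - [1, 0.01, 0, 0, 0, 0, 0]
    - [1, 0, 0, 0.6, 0, 0, 0]
    - [1, 0, 0, 0.9, 0, 0, 0]
    - [1, 0, 0, 0.9, 0, 0, 0]
    - [1, 0, 0, 0.49, 0, 0, 0]
    - [1, 0, 0, 0, 0, 0, 0]
    - [1, 0, 0, 0, 0, 0, 0]
    - [-1, 0, 0, 0, 0, 0, 0]
    - [-1, 0, 0, 0, 0, 0, 0]
    - [-1, 0, 0, 0, 0, 0, 0]
    - [-1, 0, 0, 0, 0, 0, 0]
    - [-1, 0, 0, 0, 0, 0, 0]
    - [-1, 0, 0, 0, 0, 0, 0]
    - [-1, 0, 0, 0, 0, 0, 0]
    - [-1, 0, 0, 0, 0, 0, 0]
    - [-1, 0, 0, 0, 0, 0, 0]

```text
t: 30.98
ee_pos: [501.7, -79.9, 73.2]
orientation: [3.142, -0.001, 0.0]
ft_force: [0.7, -0.4, 0.5]
width: 29.0
grasp_force: 30.0
```

>>> step_arm:
  plan:
    - [-1, 0, 0, -0.2, 0, 0, 0]
    - [-1, 0, 0, -0.5, 0, 0, 0]
    - [-1, 0, 0, -0.5, 0, 0, 0]
    - [-1, 0.25, 0.01, 0, 0, 0, 0]
    - [-1, 0.6, 0.02, 0, 0, 0, 0]
    - [-1, 0.7, 0.02, 0, 0, 0, 0]
    - [-1, 0.7, 0.02, 0, 0, 0, 0]
    - [-1, 0.6, 0.02, 0, 0, 0, 0]
    - [-1, 0.26, 0.01, 0, 0, 0, 0]
    - [-1, 0, 0, 0, 0, 0, 0]
    - [-1, 0, 0, 0.4, 0, 0, 0]
    - [-1, 0, 0, 0.5, 0, 0, 0]
    - [-1, 0, 0, 0.22, 0, 0, 0]
    - [-1, 0, 0, 0.05, 0, 0, 0]
    - [-1, 0, 0, 0, 0, 0, 0]
    - [-1, 0, 0, 0, 0, 0, 0]

```text
t: 32.98
ee_pos: [657.7, -85.0, 75.4]
orientation: [3.141, -0.001, 0.002]
ft_force: [-1.0, 0.1, -3.1]
width: 28.7
grasp_force: 30.0
```

```bash
python3 st.py
```

```text
[657.7 -85.   75.4] psi -90.02 [ 0.001  0.    -1.   ] 28.7
```

>>> step_arm:
  plan:
    - [-1, 0, 0, 0.03, 0, 0, 0]
    - [-1, 0, 0, 0, 0, 0, 0]
    - [0, 0, 0, 0, 0, 0, 0]
    - [1, 0, 0, 0, 0, 0, 0]
    - [1, 0, 0, 0, 0, 0, 0]
    - [1, 0, 0, 0, 0, 0, 0]
    - [1, 0, 0, -0.4, 0, 0, 0]
    - [1, 0, 0, -0.9, 0, 0, 0]
    - [1, 0, 0, -0.9, 0, 0, 0]
    - [1, 0, 0, -0.7, 0, 0, 0]
    - [1, -0.6, 0.5, 0, 0, 0, 0]
    - [1, -0.6, 0.5, 0, 0, 0, 0]
    - [1, -0.6, 0.5, 0, 0, 0, 0]
    - [1, -0.6, 0.5, 0, 0, 0, 0]
    - [1, 0, 0, 0, 0, 0, 0]
    - [1, 0, 0, 0, 0, 0, 0]
    - [1, 0, 0, 0, 0, 0, 0]

```text
t: 35.1
ee_pos: [538.1, -184.4, 218.6]
orientation: [3.141, 0.001, 0.001]
ft_force: [0.2, 0.5, 0.6]
width: 87.8
grasp_force: 0.0
```

```bash
python3 st.py; cat > ms.py <<'E'
from h import *
import sys
o=get_obs();im=vision.get_image("wrist");P=cloud(im,wristT(o,im));save(im,sys.argv[1]);P[np.isnan(P)]=-999
def mc(n,x,y,zl,zh,r=45):
    m=(np.hypot(P[...,0]-x,P[...,1]-y)<r)&(P[...,2]>zl)&(P[...,2]<zh)
    if m.sum()>9: print(n,m.sum(),np.round(cv2.minEnclosingCircle(P[m][:,:2].astype(np.float32))[0],1),round(cv2.minEnclosingCircle(P[m][:,:2].astype(np.float32))[1],1))
for x,y in((625,-252),(493,-77)): mc("beaker",x,y,82,100)
mc("jar knob",471,-264,78,96,25);mc("jar body",471,-264,20,66);mc("bottle lip",657,-85,100,120,30);mc("mush",499,42,25,60)
c=im["pixels"].astype(int)
for n,x,y,f in(("white",493,-77,c.min(-1)>160),("blue",471,-265,c[...,2]>c[...,0]+40),("terr",657,-85,(c[...,0]>170)&(c[...,2]<130))):
    m=f&(np.hypot(P[...,0]-x,P[...,1]-y)<80)&(P[...,2]>1)&(P[...,2]<12)
    if m.sum()>9: print(n,m.sum(),cv2.minAreaRect(P[m][:,:2].astype(np.float32)))
E
python3 ms.py pics/w3.png
```

```text
[ 538.1 -184.4  218.6] psi -89.97 [ 0.001  0.    -1.   ] 87.8
beaker 981 [ 624.7 -252.1] 30.3
jar knob 194 [ 471.8 -262.6] 11.0
jar body 635 [ 471.8 -263.2] 31.3
bottle lip 1139 [657.2 -85. ] 16.2
mush 1111 [499.3  41.2] 23.4
white 4595 ((493.8506774902344, -77.37577819824219), (101.67499542236328, 101.58808135986328), 5.012153625488281)
blue 2467 ((463.01605224609375, -266.19561767578125), (119.64041137695312, 99.54600524902344), 11.343677520751953)
terr 3827 ((657.6224365234375, -83.82742309570312), (101.46627807617188, 101.51741027832031), 3.2649712562561035)
```

View pics/w3.png

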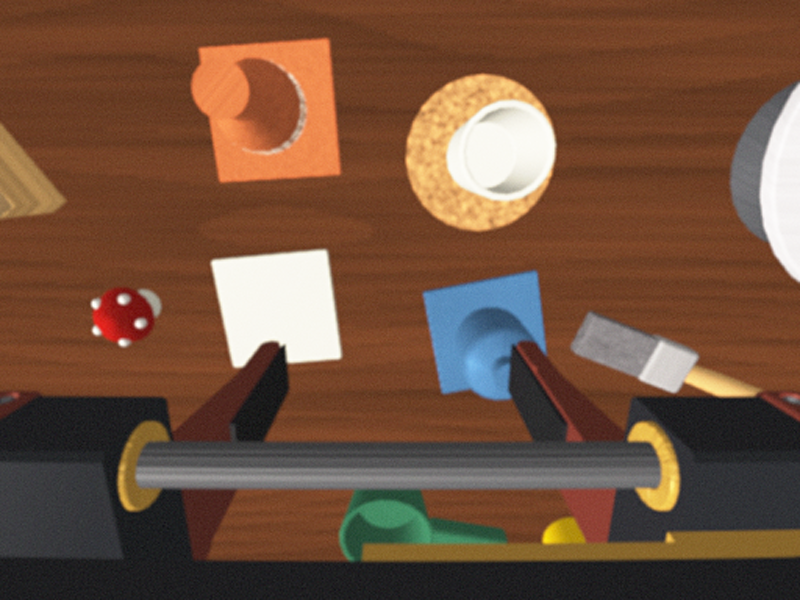

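Wrist view: the bottle is centred on the terracotta tile (270,110), the jar on the blue (490,340), the beaker on the cork (500,150). The white tile (278,308) is free and the mushroom hasn't moved.

>>> step_arm:
  plan:
    - [1, 0.8, 0.65, 0, 0, 0, 0]
    - [1, 0.93, 0.7, 0, 0, 0, 0]
    - [1, 0, 0, 0, 0, 0, 0]
    - [1, 0, 0, 0.6, 0, 0, 0]
    - [1, 0, 0, 0.9, 0, 0, 0]
    - [1, 0, 0, 0.9, 0, 0, 0]
    - [1, 0, 0, 0.7, 0, 0, 0]
    - [1, 0, 0, 0.31, 0, 0, 0]
    - [1, 0, 0, 0, 0, 0, 0]
    - [1, 0, 0, 0, 0, 0, 0]
    - [-1, 0, 0, 0, 0, 0, 0]
    - [-1, 0, 0, 0, 0, 0, 0]
    - [-1, 0, 0, 0, 0, 0, 0]
    - [-1, 0, 0, 0, 0, 0, 0]
    - [-1, 0, 0, 0, 0, 0, 0]
    - [-1, 0, 0, 0, 0, 0, 0]

```text
t: 37.15
ee_pos: [623.9, -252.4, 48.1]
orientation: [3.141, -0.001, 0.001]
ft_force: [-1.2, 2.1, 4.6]
width: 59.9
grasp_force: 30.0
```

>>> step_arm:
  plan:
    - [-1, 0, 0, -0.2, 0, 0, 0]
    - [-1, 0, 0, -0.5, 0, 0, 0]
    - [-1, 0, 0, -0.5, 0, 0, 0]
    - [-1, -0.3, -0.4, 0, 0, 0, 0]
    - [-1, -0.5, -0.67, 0, 0, 0, 0]
    - [-1, -0.5, -0.67, 0, 0, 0, 0]
    - [-1, -0.5, -0.67, 0, 0, 0, 0]
    - [-1, -0.5, -0.67, 0, 0, 0, 0]
    - [-1, -0.32, -0.42, 0, 0, 0, 0]
    - [-1, 0, 0, 0, 0, 0, 0]
    - [-1, 0, 0, 0.4, 0, 0, 0]
    - [-1, 0, 0, 0.5, 0, 0, 0]
    - [-1, 0, 0, 0.22, 0, 0, 0]
    - [-1, 0, 0, 0.05, 0, 0, 0]
    - [-1, 0, 0, 0, 0, 0, 0]
    - [-1, 0, 0, 0, 0, 0, 0]

```text
t: 39.15
ee_pos: [493.2, -77.5, 49.8]
orientation: [3.141, -0.001, 0.002]
ft_force: [0.5, -0.1, -1.8]
width: 59.8
grasp_force: 30.0
```

```bash
python3 st.py
```

```text
[493.2 -77.5  49.8] psi -90.03 [ 0.001  0.    -1.   ] 59.8
```

>>> step_arm:
  plan:
    - [-1, 0, 0, 0.03, 0, 0, 0]
    - [-1, 0, 0, 0, 0, 0, 0]
    - [0.5, 0, 0, 0, 0, 0, 0]
    - [1, 0, 0, 0, 0, 0, 0]
    - [1, 0, 0, 0, 0, 0, 0]
    - [1, 0, 0, 0, 0, 0, 0]
    - [1, 0, 0, -0.4, 0, 0, 0]
    - [1, 0, 0, -0.9, 0, 0, 0]
    - [1, 0, 0, -0.9, 0, 0, 0]
    - [1, 0, 0, -0.9, 0, 0, 0]
    - [1, 0, 0, -0.9, 0, 0, 0]
    - [1, -0.7, 0.5, -0.6, 0, 0, 0]
    - [1, -0.9, 0.5, 0, 0, 0, 0]
    - [1, -0.5, 0.5, 0, 0, 0, 0]
    - [1, 0, 0, 0, 0, 0, 0]
    - [1, 0, 0, 0, 0, 0, 0]

```text
t: 41.15
ee_pos: [388.0, -152.2, 277.8]
orientation: [-3.142, 0.002, -0.001]
ft_force: [0.3, 0.7, 0.1]
width: 87.8
grasp_force: 0.0
```

```bash
python3 st.py; python3 ms.py pics/w4.png; python3 -c "
from h import *
im=vision.get_image('scene');save(im,'pics/s4.png')"
```

```text
[ 388.  -152.2  277.8] psi -90.06 [ 0.001 -0.    -1.   ] 87.8
beaker 704 [494.3 -76.8] 30.2
jar knob 337 [ 470.8 -264.1] 11.4
jar body 329 [ 470.6 -263.8] 31.3
mush 1048 [498.2  41.9] 23.8
white 3195 ((493.85870361328125, -74.85833740234375), (101.02354431152344, 106.23019409179688), 4.981057643890381)
blue 2613 ((471.7691345214844, -264.2806396484375), (99.73453521728516, 100.12471008300781), 11.149513244628906)
terr 12 ((605.7267456054688, -46.34386444091797), (0.599121630191803, 15.648920059204102), 2.272810697555542)
```

View pics/s4.png

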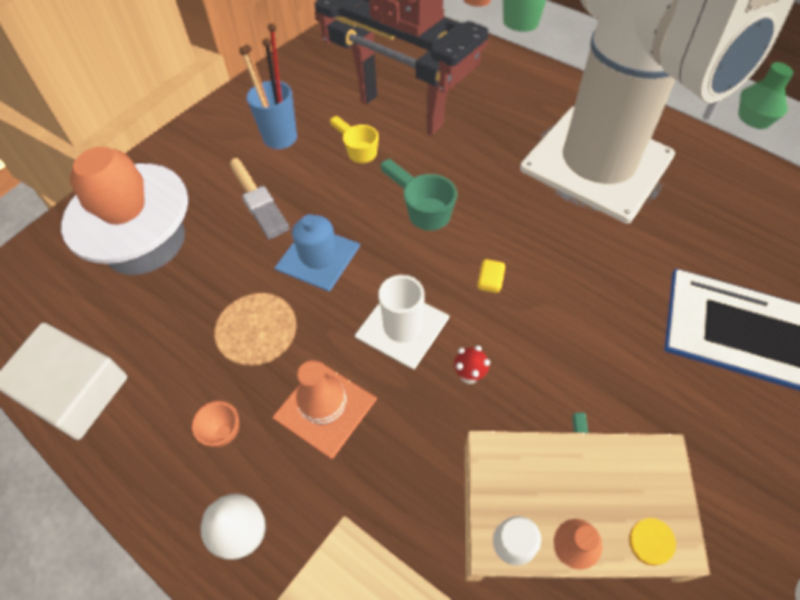

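Scene view: the jar is on the blue tile (315,243), the beaker on the white (402,310) and the bottle on the terracotta (322,393), all upright. Only the dish handle shows at the shelf (581,422), and the mushroom (472,363) hasn't moved.

```bash
python3 -c "
from workcell import ctrl
print(ctrl.close_job())"
```

```text
the job is handed in; nothing more can be done
None
```

The job is handed in after about 41 s on the robot clock: the dish bowl is all under the shelf, each pot stands upright on its own colour's tile (centred to within about 2 mm by camera), and the toadstool was not moved.

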